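# Latch the soap locker

## Task

Shut the sliding lid of the soap locker and latch it: lift the red latch bar, bring lid and bar across over the yellow catch, and let the bar drop fully down into the catch's notch. Treat the catch gently (no ramming or pressing the bar hard against it), leave the things standing around where they are, and let go at the end.

Things in the scene. Friction and masses are not known exactly. Their poses are not given: they have to be found in the camera images.
- locker: Low green steel locker, fixed to the ledge, 220 (x) x 360 (y) x 100 (z) mm. Origin: centre of its underside; its -x side is the front, towards the robot. Part of its top, in the +y half, is open, the rest decked. An aluminium lid, 204 x 200 x 4 mm, top face 106 mm up, slides along the locker's y: towards +y to shut. It carries the latch bar.
- pivot (a point): Pivot of the red steel latch bar (10 mm wide in y, 14 mm high, 0.26 kg) on the lid, 128 mm up, hinge axis along the locker's y. It moves with the lid. From here the bar reaches towards the locker's -x, over the front wall and past the catch, to the knob.
- keeper: Dark steel base plate, 150 mm (y) x 50 mm (z), fixed on the locker's front wall; origin at its centre, at (-112, +80, +75) mm in the locker's frame, axes as the locker's. A yellow catch with the notch is clamped on it by hand: the notch's centre lies up to 18 mm either way along y from this plate's centre. That offset is not measured: find it by feel or sight. The catch is rigid.
- over_catch (a point): Fixed point 143 mm up, over the plate's centre, level with the land's top. The catch is 97 mm wide (y), 12 thick (x), 180 mm from the pivot. Towards +y it has: a land 42 mm wide, top 22 mm above the lowered bar's underside, with an upright lead face; the notch, 13 wide, its floor 5 mm below the lowered bar; a backstop 42 wide, 14 mm higher than the land, whose face is the notch's +y wall.
- knob (a point): Centre of the black knob at the bar's end, on the bar's centre line, 240 mm from the pivot: a cylinder with its axis along the locker's y, 26 mm long between its flat ends (grasp these), 22 mm in diameter. Nothing is near it below or beside it within 50 mm. Held at its flat ends it can turn in the grip as the bar swings.
- lid (a joint): Opening of the lid in m: 0 when the bar is in line with the keeper plate's centre, growing as the lid slides open (towards locker -y); ends of travel -0.022 and 0.13. It slides with about 2.5 N of friction and starts 0.08 to 0.125 open. Shut means within reach of the notch (0.02 or less).
- latch (a joint): Angle of the latch bar in rad: 0 when it lies level on its own stop (all the way down; in the notch it is then clear of the notch floor), growing as the knob end is raised, up to 1.2. It falls back under its own weight. 0.125 clears the land, 0.205 clears the backstop.
- tumbler: Clear plastic tumbler, 72 mm in diameter, 110 mm high, loose; origin at the centre of its underside. Leave alone.
- soap_rest: White ceramic soap rest with a green bar of soap, 90 x 130 x 36 mm, loose; origin at the centre of its underside. Leave alone.
- sprayer: Squat blue spray bottle with a white press-button nozzle, 88 mm in diameter, 134 mm high, loose; origin at the centre of its underside. Leave alone.

How it is judged:
By the outcome, as a careful person would: the job done as asked, in the order asked, and still so for the second after the job is handed in, with the robot touching nothing.
It also fails if it takes over 45 s, if anything falls off the work surface, if the arm or the gripper's body presses on something with over 40 N, if the wrist force passes 120 N, or if a joint passes its speed limit or range.

## Robot

A 6-joint arm with a two-finger parallel gripper is mounted at the origin on the work surface. World frame = base frame: x ahead of the robot, y to its left, z up, the work surface at z = 0. Lengths are in m, angles in rad, forces in N, time in s.
With the tool pointing down it reaches from about 0.15 to 0.775 m from the base axis. Payload 6.1 kg.
Tool frame: the origin (TCP) lies at the very end of the fingers, on their centre line; the grasp point (between the pads) lies 19 mm behind it (manip.tcp_to_grasp is the distance from the TCP to the grasp point, in m); z points along the fingers, y is the line along which they close (so a half turn about z gives the same grasp; the last joint's range is limited). The gripper opens to 85 mm and grips with 20 to 120 N. Pads are 22 mm wide; open, the fingers measure 114 mm over their backs; the gripper's body (76 mm by 85 mm) begins 54 mm behind the grasp point. The pads swing forward as they close: fully open they stand 13 mm farther back than shut.
Start: joints at [1.237, 0.126, -0.04, 1.405, 0, 1.571], TCP at [0.172, 0.496, 0.21] pointing down, gripper open.
Joint ranges: [-2.72, 2.72], [-0.95, 1.95], [-1.27, 1.35], [-1.78, 2.02], [-1.46, 1.47], [-3.14, 3.14]. Speed limits (rad/s): [2.39, 2.39, 3.01, 3.14, 3.14, 3.14].

## Interface

Orientations are given as a unit quaternion [w, x, y, z].
In Python, from workcell import manip gives the robot as it stands.
- The arm moves only by the tool pendant, called after "Call:" as a command line: name --pt "numbers of a row" for each row, then --argument value for the rest. Schema: {"type":"object","properties":{"moves":{"type":"array","items":{"type":"array","items":{"type":"number"},"minItems":7,"maxItems":7},"minItems":1,"maxItems":20},"only":{"type":"string"},"quiet":{"type":"boolean"},"lines":{"type":"string"}},"required":["moves"],"additionalProperties":false}. moves is a list of rows, 1 to 20 of them, each of 7 numbers: dx, dy, dz in fractions of the full range, 1 being 20 cm, then a rotation vector rx, ry, rz in parts of the range, where 1.0 means pi/2 rad, then the finger opening in m; each row shifts and turns the commanded pose from where the row before left it, along the tool's axes as they then stand; what a row does not reach is not made up. A row lasts 1/12 s, in which the tool goes at most 0.0417 m and 0.125 rad, less where a joint would pass 70% of its speed; a pose out of reach is approached as far as the arm can. The fingers move at their own pace and stop on an object; the grip force is fixed at half the most. Time passes only in rows, so rows that do not move let the fingers close. The tool returns the time, the measured TCP pose, the force, the opening and the grip force at its end. only (a regular expression) keeps the lines of the reply that match it, lines (a string "A,B") keeps lines A to B, and quiet returns only ok. A shift or turn number past 1, either way, is cut back to 1. Input that does not fit is refused with a message, and nothing moves.
- manip.sense(): the state, without advancing time (a new reading comes with each control period).
- manip.camera(name): name is "side" or "top" or "wrist"; returns a dict with "img" (400x640x3 uint8, red, green, blue), "K" (3x3 intrinsics, pixels), "R" (3x3) and "t" (3): a world point X has camera coordinates R X + t; the wrist camera has in their place "mount" (4x4, takes a point from camera to tool coordinates, whose origin is the TCP and whose axes are the flange's). Camera axes: x right, y down, z forward; pixel columns grow to the right and rows downward; lengths in m; the calibration is good to about 2 mm. A picture is of the moment at which its call begins: read the wrist's pose just before it. There is no depth.
- manip.sign_off(): hands the job in; it is judged then, once.
Trained networks look in the newest picture that a camera, given by its name, has taken for a name from the list of things; names that differ only in an ending like _2 or _b are one class to them, and where a whole thing is asked for, a point or a joint stands for the part that bears it (a point fixed in the world has none). Each returns a list of dicts, best first, with "score" (0 to 1); they miss things now and then, are a little off and sometimes report something else, mostly with a low value. They report only what shows in the picture. A call takes as long as a camera call.
- manip.find_in(query, camera): "at" ([x, y, z] in m, in world coordinates, good to about 4 mm: the middle of the surface that is visible of it).
- manip.pinpoint(query, camera): "at" ([x, y, z] in m, in world coordinates, good to about 4 mm: a listed point, or the origin of a listed thing).
The state is a dict: "t": time; "joint_positions": joint angles; "dq": joint speeds; "effort": joint torques, N m; "ee_pos": TCP position; "eef_rot": TCP orientation; "contact_force": force on the tool from outside, world axes, zero at the start; "torque": the same for the moment, N m; "grip_width": finger opening in m; "grip_force": force on a finger pad.
Only numpy, scipy, OpenCV 4.12 (cv2) and the standard library are available. Lean on these libraries where they do the work, as an engineer would, in place of code of your own. Each camera call takes 0.05 s, during which the arm holds its last target. There are 200 camera calls.

## Working session

There is one attempt and no reset: what is moved stays moved. The work goes in short steps, Python scripts to look and compute and a tool call to move; the robot and the scene stay as the last step left them, time stands still between calls to the robot, and variables do not carry over. Pictures are saved under pics/ and viewed, at most 10 in all, crops included, and the job is handed in when it is done.

```bash
mkdir -p pics; python3 - <<'E'
from workcell import manip
import cv2,numpy as np
s=manip.sense();print(s['t'],s['ee_pos'],s['eef_rot'],s['grip_width'])
for c in("side","top"):
    d=manip.camera(c);cv2.imwrite(f"pics/{c}0.png",d["img"][:,:,::-1])
    np.savez(c,**{k:v for k,v in d.items() if k!='img'})
    for q in("locker","keeper","pivot","knob","over_catch","tumbler","soap_rest","sprayer"):
        print(c,q,[(np.round(r["at"],4),round(r["score"],2)) for r in manip.pinpoint(q,c)[:2]])
E
```

```text
0.0 [0.17186156 0.49561322 0.20959931] [-1.33494622e-04  1.66134934e-01  9.86102694e-01 -8.02262745e-04] 0.08529390057444454
side locker [(array([ 0.6239,  0.1292, -0.0012]), 0.96)]
side keeper [(array([0.5359, 0.2377, 0.0808]), 0.66)]
side pivot [(array([0.6737, 0.0808, 0.1313]), 0.65)]
side knob [(array([0.4414, 0.1463, 0.1263]), 0.91)]
side over_catch [(array([0.5313, 0.2375, 0.1444]), 0.62)]
side tumbler [(array([0.5978, 0.411 , 0.002 ]), 0.8)]
side soap_rest [(array([ 0.386 ,  0.052 , -0.0004]), 0.62)]
side sprayer [(array([ 4.611e-01, -1.142e-01,  1.000e-04]), 0.68)]
top locker [(array([0.6265, 0.126 , 0.006 ]), 0.64)]
top keeper [(array([ 4.606e-01, -1.159e-01, -1.000e-04]), 0.65), (array([0.536 , 0.2327, 0.0761]), 0.52)]
top pivot [(array([0.675 , 0.0781, 0.1284]), 0.8)]
top knob [(array([0.443 , 0.1468, 0.1271]), 0.92)]
top over_catch [(array([0.5304, 0.2383, 0.1463]), 0.85)]
top tumbler [(array([0.5974, 0.4166, 0.0019]), 0.82)]
top soap_rest [(array([0.386 , 0.0494, 0.0009]), 0.62), (array([0.6269, 0.127 , 0.0041]), 0.34)]
top sprayer [(array([ 0.4642, -0.115 ,  0.0008]), 0.63)]
```

View pics/side0.png

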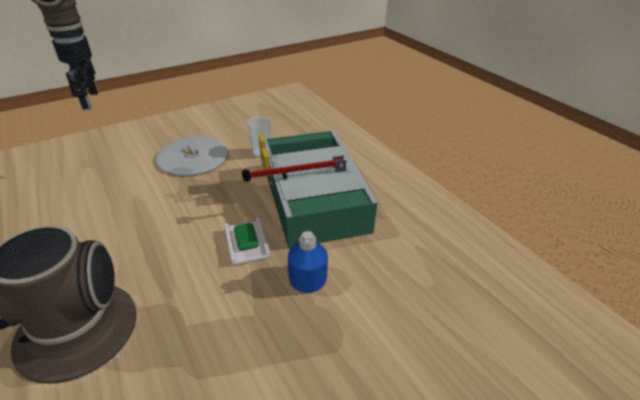

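View pics/top0.png

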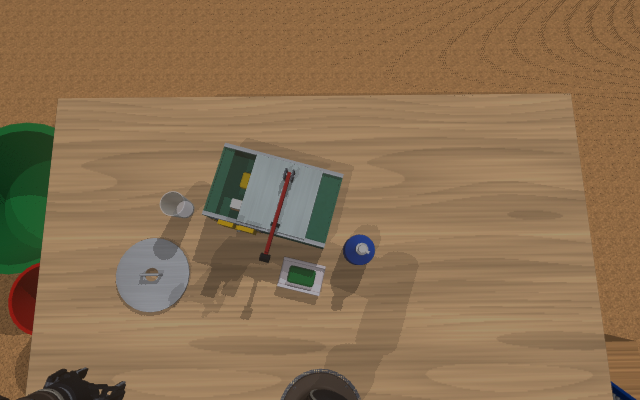

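Both views agree: the knob is at side (246,175) and top (265,258), and the catch is at side (265,150) and top (235,226). The lid is about 0.11 open, the locker's yaw is about -0.28, and nothing stands beside the knob. I'll move above the knob, aligned with the locker.

Careful with the scale: shifts go in shares of 20 cm and turns go in shares of pi/2 rad. That gives: -0.03 m / 0.2 = -0.15, -0.026 m / 0.2 = -0.13, -0.053 rad / 1.5708 = -0.0337.

Call:
pendant --pt "0 0 0 0 0 -0.0337 0.085" --pt "-0.15 -0.1 0 0 0 0 0.06" --pt "-0.15 -0.11 0 0 0 0 0.06" --pt "-0.15 -0.11 0 0 0 0 0.06" --pt "-0.15 -0.11 0 0 0 0 0.06" --pt "-0.15 -0.11 0 0 0 0 0.06" --pt "-0.15 -0.11 0 0 0 0 0.06" --pt "-0.15 -0.11 0 0 0 0 0.06" --pt "-0.15 -0.11 0 0 0 0 0.06" --pt "-0.15 -0.11 0 0 0 0 0.06" --pt "-0.15 -0.11 0 0 0 0 0.06" --pt "-0.15 -0.11 0 0 0 0 0.06" --pt "-0.13 -0.105 0 0 0 0 0.06" --pt "0 0 0 0 0 0 0.06" --pt "0 0 0 0 0 0 0.06"

```text
t: 2.15
ee_pos: [0.4424, 0.1452, 0.2102]
eef_rot: [-0.0, 0.142, 0.99, -0.0]
contact_force: [-0.7, 0.0, 0.1]
grip_width: 0.06
grip_force: 0.0
```

```bash
python3 - <<'E'
from workcell import manip
import cv2,numpy as np
s=manip.sense();print(s['t'],s['ee_pos'],s['eef_rot'],s['grip_width'],s['contact_force'])
for c in("wrist","side"):
    d=manip.camera(c);cv2.imwrite(f"pics/{c}1.png",d["img"][:,:,::-1] if c=="wrist" else cv2.resize(d["img"][110:260,200:400,::-1],(800,600)))
    np.savez(c,**{k:v for k,v in d.items() if k!='img'},p=s['ee_pos'],q=s['eef_rot'])
    for q in("keeper","pivot","knob","over_catch"):
        print(c,q,[(np.round(r["at"],4),round(r["score"],2)) for r in manip.pinpoint(q,c)[:2]])
E
```

```text
2.15 [0.4424102  0.14518961 0.21022023] [-2.02810056e-04  1.41789490e-01  9.89896812e-01 -1.31889266e-05] 0.059986607217592754 [-0.67161865  0.01356955  0.05333826]
wrist keeper [(array([0.5372, 0.2354, 0.0758]), 0.61), (array([0.528 , 0.2382, 0.1427]), 0.41)]
wrist pivot [(array([0.5275, 0.2341, 0.145 ]), 0.5)]
wrist knob [(array([0.4443, 0.1496, 0.1243]), 0.61)]
wrist over_catch [(array([0.5267, 0.2399, 0.1427]), 0.82)]
side keeper [(array([0.54  , 0.2371, 0.0754]), 0.49)]
side pivot [(array([0.6729, 0.0824, 0.1261]), 0.89)]
side knob [(array([0.4466, 0.1461, 0.1272]), 0.59), (array([ 0.4624, -0.1167, -0.0017]), 0.4)]
side over_catch [(array([0.5288, 0.2385, 0.1469]), 0.74)]
```

View pics/wrist1.png

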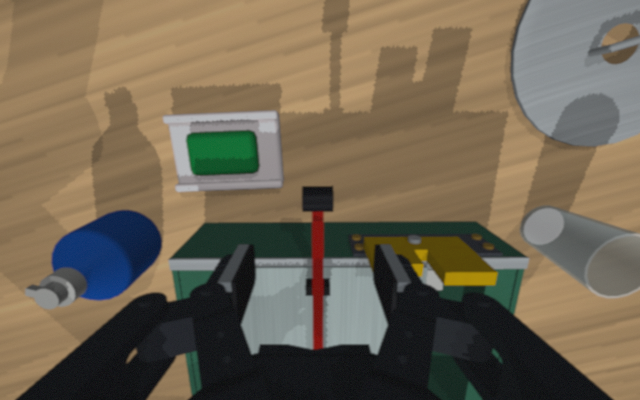

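Wrist view: the knob is at (318,198), between the open fingers, with the red bar running straight down the image. The catch is yellow, from about (364,237) to (495,285), with the higher backstop on the right. I'll zoom in to measure the notch.

```bash
python3 - <<'E'
import cv2
i=cv2.imread("pics/wrist1.png")[180:300,300:510]
cv2.imwrite("pics/crop1.png",cv2.resize(i,(798,456),interpolation=cv2.INTER_CUBIC))
E
cat > h.py <<'E'
import numpy as np
from scipy.spatial.transform import Rotation as Ro
Y=np.array([.281,.960,0]);X=np.array([.960,-.281,0])
def w(uv,z,f="wrist.npz"):
    d=np.load(f);r=np.linalg.inv(d["K"])@[*uv,1]
    if "mount" in d:
        q=d["q"];T=Ro.from_quat(np.r_[q[1:],q[0]]).as_matrix()
        M=T@d["mount"][:3,:3];o=T@d["mount"][:3,3]+d["p"]
    else: M=d["R"].T;o=-M@d["t"]
    r=M@r;return o+r*(z-o[2])/r[2]
E
python3 - <<'E'
from h import *
O=np.array([.442,.1466,0])
for n,uv,z in(("knobL",(303,198),.128),("knobR",(333,198),.128),("bar at lid",(318,300),.135),("barnear",(318,215),.135),("catch",(400,240),.143)):
    p=w(uv,z);print(n,p.round(4),((p-O)@X).round(4),((p-O)@Y).round(4))
E
```

```text
knobL [0.439  0.1363 0.128 ] 0.0 -0.0107
knobR [0.4462 0.1607 0.128 ] 0.0001 0.0147
bar at lid [0.5343 0.122  0.135 ] 0.0955 0.0023
barnear [0.4549 0.1449 0.135 ] 0.0128 0.002
catch [0.4924 0.2048 0.143 ] 0.032 0.0701
```

View pics/crop1.png

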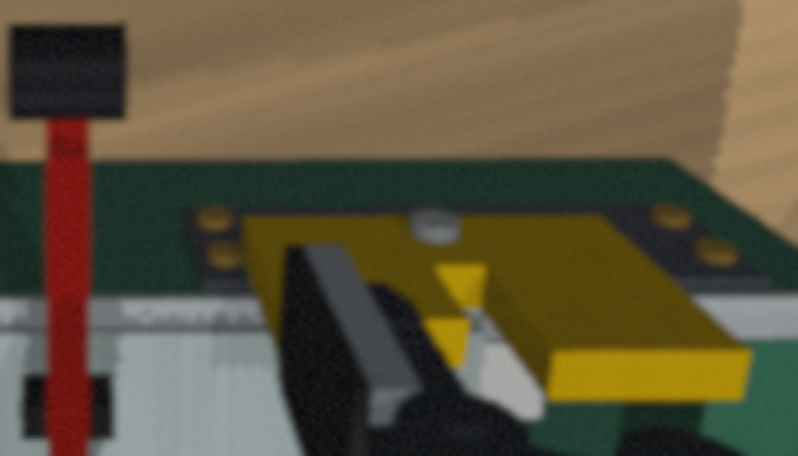

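Crop: the notch floor runs from crop (435,265) to (487,265). The land's top right corner is at (468,318), the backstop's top runs from (553,350) to (750,350), and the bar's centre line is at u≈69.

```bash
python3 - <<'E'
from h import *
O=np.array([.442,.1466,0])
for n,u,v,z in(("knobL",10,75,.128),("knobR",125,75,.128),("barL",47,130,.135),("barR",92,130,.135),("barL2",47,330,.135),("barR2",90,330,.135),
 ("floorL",435,265,.116),("floorR",487,265,.116),("landR",468,318,.143),("bsL",553,350,.157),("bsR",750,350,.157),("bsLb",545,400,.157),
 ("plate tl",190,208,.1),("plate tr",635,208,.05)):
    p=w((300+u/3.8,180+v/3.8),z);print(n,((p-O)@X).round(4),((p-O)@Y).round(4))
for n,p in(("oc",(.529,.2385,0)),("oc0",(.531,.238,0))):print(n,(p-O)@X,(p-O)@Y)
E
```

```text
knobL 0.0016 -0.011
knobR 0.0016 0.0147
barL 0.0121 -0.0028
barR 0.0121 0.0072
barL2 0.0615 -0.0028
barR2 0.0615 0.0072
floorL 0.0542 0.0929
floorR 0.0542 0.1058
landR 0.054 0.0916
bsL 0.0539 0.1048
bsR 0.0539 0.1468
bsLb 0.0661 0.1046
plate tl 0.0459 0.034
plate tr 0.0676 0.1765
oc 0.057696100000000014 0.11267099999999998
oc0 0.05975660000000002 0.11275299999999999
```

Sight gives a consistent result: bar centre +2.1 mm and notch centre +98.3 mm along locker y, so the travel is about 96 mm. Next I grasp the knob.

To row units: 0.03 m / 0.2 = 0.15, 0.003 m / 0.2 = 0.015.

Call:
pendant --pt "-0.005 0.015 0.1 0 0 0 0.06" --pt "0 0 0.15 0 0 0 0.06" --pt "0 0 0.15 0 0 0 0.06" --pt "0 0 0.1 0 0 0 0.05" --pt "0 0 0 0 0 0 0.035" --pt "0 0 0 0 0 0 0.02" --pt "0 0 0 0 0 0 0.015" --pt "0 0 0 0 0 0 0.015" --pt "0 0 0 0 0 0 0.015" --pt "0 0 0 0 0 0 0.015" --pt "0 0 0 0 0 0 0.015"

```text
t: 3.57
ee_pos: [0.4428, 0.1493, 0.1115]
eef_rot: [-0.001, 0.14, 0.99, 0.0]
contact_force: [-5.7, -0.2, -1.4]
grip_width: 0.0241
grip_force: 58.9
```

To row units: -0.015 m / 0.2 = -0.075, -0.01 m / 0.2 = -0.05.

Call:
pendant --pt "-0.0015 0 -0.05 0 0 0 0.015" --pt "-0.005 0 -0.075 0 0 0 0.015" --pt "-0.01 0 -0.075 0 0 0 0.015" --pt "0 0 0 0 0 0 0.015" --pt "0 0 0 0 0 0 0.015"

```text
t: 3.98
ee_pos: [0.4489, 0.1484, 0.1525]
eef_rot: [0.002, 0.14, 0.99, 0.001]
contact_force: [5.2, -1.3, -3.8]
grip_width: 0.0234
grip_force: 59.0
```

```bash
python3 - <<'E'
from workcell import manip
import cv2,numpy as np
d=manip.camera("side");cv2.imwrite("pics/side2.png",cv2.resize(d["img"][110:260,200:400,::-1],(800,600)))
for c in ("side","top"):
  if c=="top":manip.camera(c)
  print([(np.round(r["at"],4),round(r["score"],2)) for r in manip.pinpoint("knob",c)[:2]])
E
```

```text
[(array([0.4493, 0.1456, 0.1675]), 0.74)]
[(array([0.6274, 0.125 , 0.0021]), 0.73)]
```

View pics/side2.png

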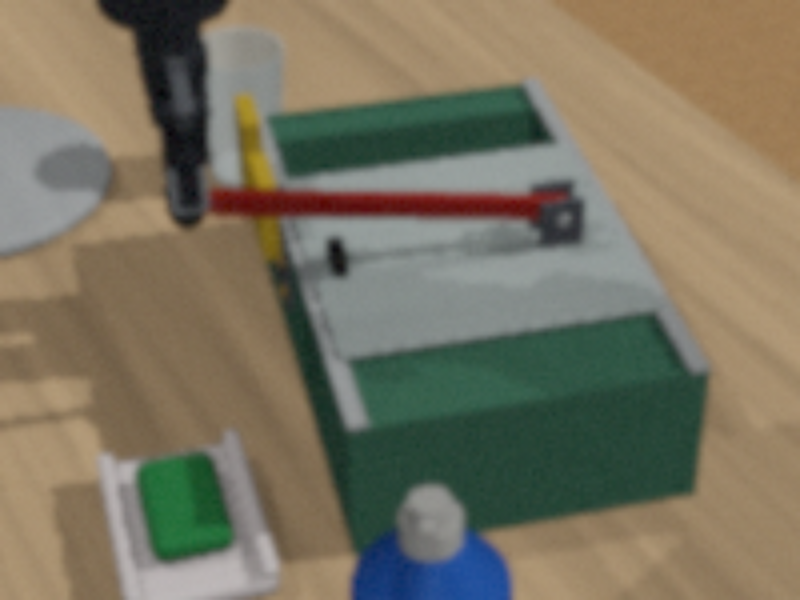

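The side view shows the bar held level with the raised knob at (190,205). It is clear of its rest and the yellow catch lies ahead. Sliding most of the way.

To row units: 0.015 m / 0.2 = 0.075, 0.012 m / 0.2 = 0.06.

Call:
pendant --pt "0 0.025 0 0 0 0 0.015" --pt "0 0.06 0 0 0 0 0.015" --pt "0 0.075 0 0 0 0 0.015" --pt "0 0.075 0 0 0 0 0.015" --pt "0 0.075 0 0 0 0 0.015" --pt "0 0.06 0 0 0 0 0.015" --pt "0 0.04 0 0 0 0 0.015" --pt "0 0.02 0 0 0 0 0.015" --pt "0 0.01 0 0 0 0 0.015" --pt "0 0 0 0 0 0 0.015" --pt "0 0 0 0 0 0 0.015"

```text
t: 5.1
ee_pos: [0.4726, 0.2328, 0.1501]
eef_rot: [0.001, 0.14, 0.99, -0.0]
contact_force: [6.5, -2.2, -4.1]
grip_width: 0.0238
grip_force: 59.5
```

```bash
python3 - <<'E'
from workcell import manip
import cv2,numpy as np
s=manip.sense();print(s['ee_pos'],s['contact_force'])
for c in("wrist","side"):
    d=manip.camera(c);cv2.imwrite(f"pics/{c}3.png",d["img"][:,:,::-1])
    np.savez(c+"3",**{k:v for k,v in d.items() if k!='img'},p=s['ee_pos'],q=s['eef_rot'])
i=cv2.imread("pics/wrist3.png")[160:310,220:420]
cv2.imwrite("pics/crop3.png",cv2.resize(i,(800,600),interpolation=cv2.INTER_CUBIC))
E
```

```text
[0.47255814 0.2328143  0.15013755] [ 6.5111243  -2.20082329 -4.05321887]
```

View pics/crop3.png

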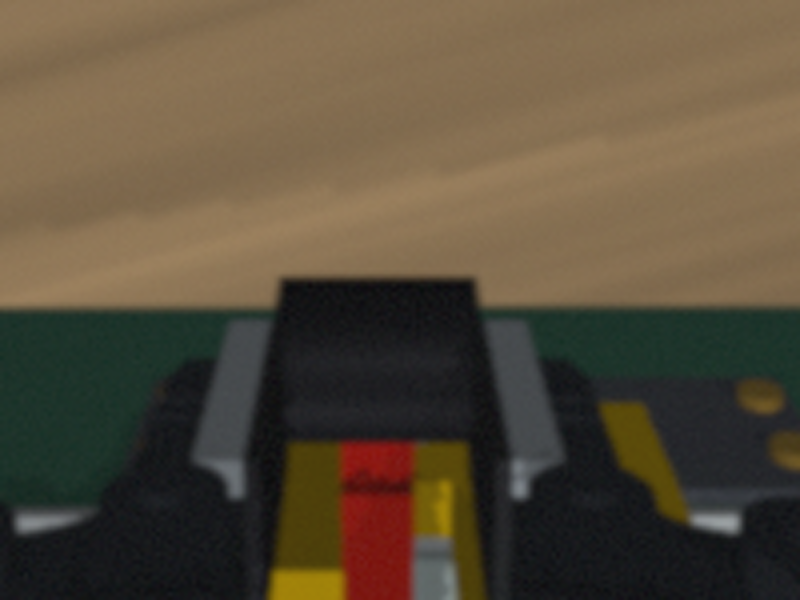

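Crop: the knob is centred at u≈378 and the bar spans u 343–412. To its right the notch floor shows up to (455,480), and the backstop's face lies to the right of that.

```bash
python3 - <<'E'
from h import *
O=np.array([.442,.1466,0])
for n,u,v,z in(("knobL",283,290,.173),("knobR",475,290,.173),("barL",342,480,.17),("barR",413,480,.17),("floorR",455,480,.116),("floorRback",458,540,.116),("bar behind L",345,590,.163),("R",412,590,.163)):
    p=w((220+u/4,160+v/4),z,"wrist3.npz");print(n,((p-O)@X).round(4),((p-O)@Y).round(4))
p=np.load("wrist3.npz")["p"]-O;print(p@X,p@Y)
E
```

```text
knobL -0.0087 0.0793
knobR -0.0087 0.1034
barL 0.0203 0.0865
barR 0.0203 0.0961
floorR 0.0538 0.106
floorRback 0.0667 0.1069
bar behind L 0.0429 0.0867
R 0.0428 0.0965
0.005109597954827813 0.09135256153344792
```

To row units: 0.003 m / 0.2 = 0.015, 0.001 m / 0.2 = 0.005.

Call:
pendant --pt "0 0.015 0 0 0 0 0.015" --pt "0 0.015 0 0 0 0 0.015" --pt "0 0.005 0 0 0 0 0.015" --pt "0 0 0 0 0 0 0.015" --pt "0 0 0 0 0 0 0.015"

```text
t: 5.62
ee_pos: [0.4743, 0.2391, 0.1501]
eef_rot: [0.001, 0.14, 0.99, -0.001]
contact_force: [5.6, -2.6, -5.0]
grip_width: 0.0235
grip_force: 59.5
```

```bash
python3 - <<'E'
from workcell import manip
import cv2,numpy as np
s=manip.sense();c="wrist"
from h import *
print((s['ee_pos']-[.442,.1466,0])@Y, s['contact_force']@Y)
d=manip.camera(c);cv2.imwrite(f"pics/{c}4.png",d["img"][:,:,::-1])
np.savez(c+"4",**{k:v for k,v in d.items() if k!='img'},p=s['ee_pos'],q=s['eef_rot'])
i=cv2.imread("pics/wrist4.png")[250:340,260:380]
cv2.imwrite("pics/crop4.png",cv2.resize(i,(800,600),interpolation=cv2.INTER_CUBIC))
E
```

```text
0.09783684329957361 -0.9682244447930907
```

View pics/crop4.png

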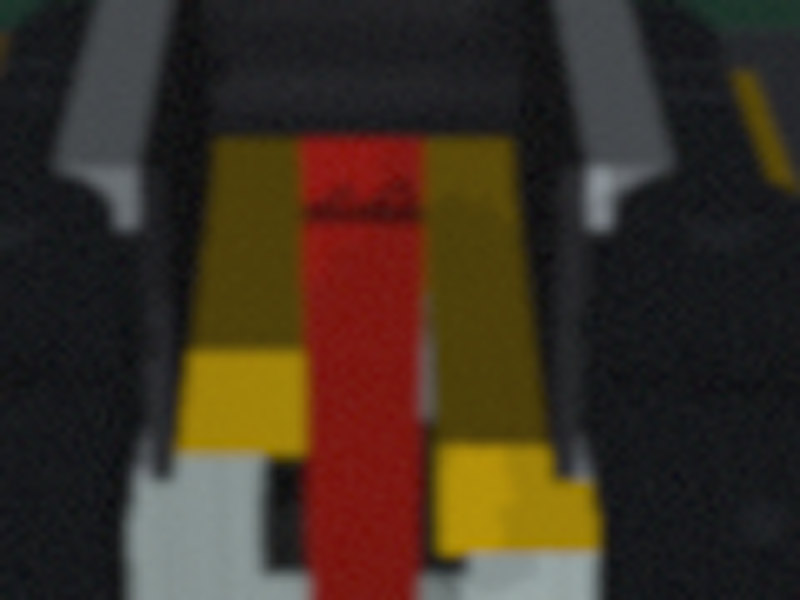

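Crop: land top is left of the bar at (185–305,350–450), and the backstop's top starts at (435,442). The bar spans u 305–420 and almost covers the notch.

```bash
python3 - <<'E'
from h import *
O=np.array([.442,.1466,0])
for n,u,v,z in(("barL",304,200,.17),("barR",423,200,.17),("L2",307,442,.163),("R2",419,442,.163),("L3",312,580,.159),("R3",414,580,.159),("bs",435,442,.157),("bsb",436,552,.157)):
    p=w((260+u*.15,250+v*.15),z,"wrist4.npz");print(n,((p-O)@X).round(4),((p-O)@Y).round(4))
E
```

```text
barL 0.0202 0.0931
barR 0.0201 0.1027
L2 0.0488 0.093
R2 0.0488 0.1029
L3 0.0671 0.0933
R3 0.0671 0.1028
bs 0.0535 0.1046
bsb 0.0657 0.1049
```

The gap to the backstop is 1.8 mm against 1.5 mm when centred, so the bar is over the notch. I'll lower it carefully in two stages, watching the force.

To row units: 0.003 m / 0.2 = 0.015, 0.0003 m / 0.2 = 0.0015.

Call:
pendant --pt "0 0.0015 0.015 0 0 0 0.015" --pt "0.0015 0 0.015 0 0 0 0.015" --pt "0.0015 0 0.015 0 0 0 0.015" --pt "0.0015 0 0.015 0 0 0 0.015" --pt "0 0 0 0 0 0 0.015"

```text
t: 6.08
ee_pos: [0.4723, 0.2398, 0.1377]
eef_rot: [0.0, 0.14, 0.99, -0.0]
contact_force: [2.9, -3.9, -2.6]
grip_width: 0.0236
grip_force: 59.7
```

To row units: 0.005 m / 0.2 = 0.025, 0.004 m / 0.2 = 0.02.

Call:
pendant --pt "0.0015 0 0.02 0 0 0 0.015" --pt "0.0015 0 0.025 0 0 0 0.015" --pt "0.0015 0 0.025 0 0 0 0.015" --pt "0.0015 0 0.025 0 0 0 0.015" --pt "0 0 0.015 0 0 0 0.015" --pt "0 0 0 0 0 0 0.015"

```text
t: 6.58
ee_pos: [0.4704, 0.2406, 0.1156]
eef_rot: [-0.001, 0.14, 0.99, -0.0]
contact_force: [-2.6, -0.7, -0.3]
grip_width: 0.0235
grip_force: 59.9
```

To row units: -0.04 m / 0.2 = -0.2, -0.03 m / 0.2 = -0.15.

Call:
pendant --pt "0 0 0 0 0 0 0.03" --pt "0 0 0 0 0 0 0.045" --pt "0 0 0 0 0 0 0.05" --pt "0 0 0 0 0 0 0.05" --pt "0 0 -0.05 0 0 0 0.05" --pt "0 0 -0.15 0 0 0 0.05" --pt "0 0 -0.2 0 0 0 0.05" --pt "0 0 -0.15 0 0 0 0.05" --pt "0 0 0 0 0 0 0.05" --pt "0 0 0 0 0 0 0.05"

```text
t: 7.42
ee_pos: [0.4723, 0.241, 0.2293]
eef_rot: [0.002, 0.14, 0.99, 0.002]
contact_force: [-0.7, 0.3, -0.3]
grip_width: 0.0505
grip_force: 0.0
```

```bash
python3 - <<'E'
from workcell import manip
import cv2,numpy as np
s=manip.sense()
for c in("wrist","side"):
    d=manip.camera(c);i=d["img"][:,:,::-1]
    np.savez(c+"5",**{k:v for k,v in d.items() if k!='img'},p=s['ee_pos'],q=s['eef_rot'])
    cv2.imwrite(f"pics/{c}5.png",cv2.resize(i[130:310,200:440] if c=="wrist" else i[110:260,200:400],(800,600),interpolation=cv2.INTER_CUBIC))
    for q in("knob","pivot"):print(c,q,[(np.round(r["at"],4),round(r["score"],2)) for r in manip.pinpoint(q,c)[:2]])
E
```

```text
wrist knob [(array([0.4679, 0.2463, 0.1215]), 0.78)]
wrist pivot []
side knob [(array([0.4733, 0.2405, 0.1269]), 0.95)]
side pivot [(array([0.6987, 0.1768, 0.1263]), 0.95), (array([0.3882, 0.0524, 0.0008]), 0.41)]
```

View pics/wrist5.png

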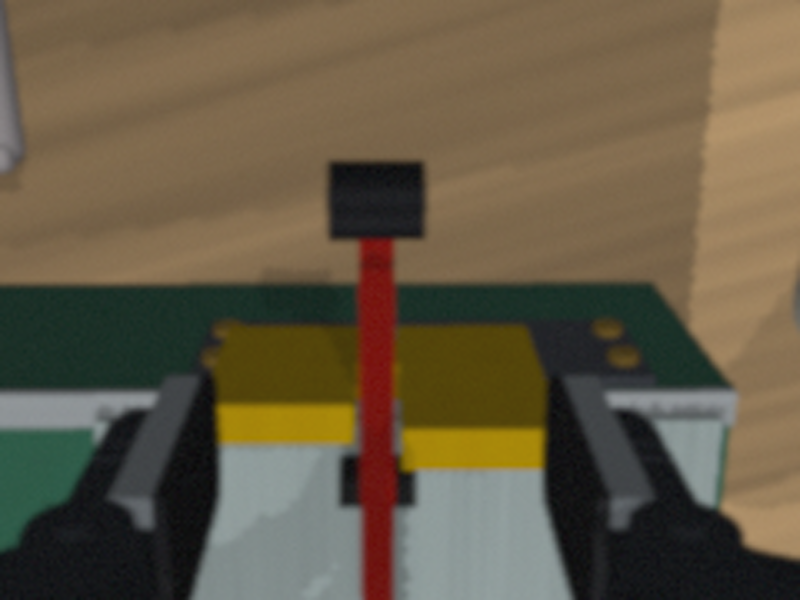

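View pics/side5.png

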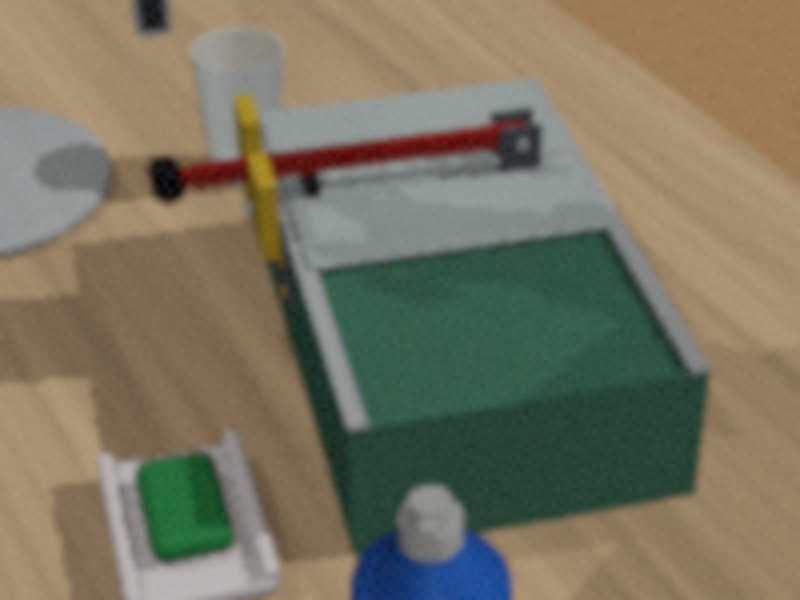

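The wrist view shows the bar (u≈377) sitting in the notch between the land and the backstop, and in the side view the bar is level behind the catch. The knob is at z≈0.127, so the bar is fully down. The gripper is clear and the loose things are where they were.

```bash
python3 -c "
from workcell import manip
print(manip.sign_off())"
```

```text
the job is handed in; nothing more can be done
None
```

The lid is shut and the latch bar is fully down in the catch's notch; I let go of the knob, left the other things where they stood, and handed the job in after about 7.5 s of robot time.

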